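Change over the sleeves on the leak-test manifold

ROBOT

A 7-joint arm with a two-finger parallel gripper is mounted at the origin on the work surface. World frame = base frame: x ahead of the robot, y to its left, z up, the work surface at z = 0. Lengths are in m, angles in rad, forces in N, time in s.
With the tool pointing down it reaches from about 0.425 to 0.925 m from the base axis. Payload 6.8 kg.
Tool frame: the origin (TCP) lies on the mounting face of the last link; the fingertips stand 173 mm ahead of it and the grasp point (between the pads) lies 155 mm ahead of it (grip_point_offset is the distance from the TCP to the grasp point, in m); x points along the fingers, z is the direction in which the jaws open and shut, and the axes are right-handed (so a half turn about x gives the same grasp; the last joint's range is limited). The gripper opens to 85 mm and grips with 20 to 120 N. Pads are 22 mm wide; open, the fingers measure 114 mm over their backs; the gripper's body (76 mm by 85 mm) begins 54 mm behind the grasp point. The pads swing forward as they close: fully open they stand 13 mm farther back than shut.
Start: joints at [1.022, 0.477, 0.022, 1.555, -0.011, 1.109, -0.083], TCP at [0.288, -0.61, 0.405] pointing down, gripper open.
Joint ranges: [-2.96, 2.96], [-0.34, 2.1], [-1.41, 1.46], [0.24, 2.44], [-1.37, 4.51], [0.17, 1.92], [-2.96, 2.96]. Speed limits (rad/s): [2.39, 2.39, 3.14, 3.14, 3.14, 3.14, 3.14].

INTERFACE

Orientations are given as a rotation vector (axis times angle).
In Python, from bench import * gives the robot as it stands. The module is installed in compiled form; this text tells all that it offers.
- The arm moves only by the tool servo_tool, never from a script. Its argument "motion" is a list of rows, each a list of 5 numbers: the shift along the tool's x, y, z in m, then the turn about the tool's x in degrees, then the gripper command: -1 is fully open, 1 is shut, values between are in proportion. In form: [[dx, dy, dz, turn, fingers], ...]. A call has 1 to 8 rows; each row is the pose to reach, as a shift and turn from the pose measured when the call began, along the tool's axes at that moment; what a row does not reach only later rows make up. A row lasts 1/10 s, in which the tool goes at most 50 mm and 8.59 degrees, less where a joint would pass 70% of its speed; a pose out of reach is approached as far as the arm can. A call with a gripper value outside its range is refused whole. The fingers move at their own pace and stop on an object; "force" is the grip in N (left out, the last holds). Time passes only in rows, so rows that repeat a pose let the fingers close. It gives the time, the measured TCP pose, the force and the opening at its end, in the units of the state.
- get_obs(): the state, without advancing time (a new reading comes with each control period).
- grab_frame(name): name is "side" or "top" or "wrist"; returns the picture (480x640x3 uint8, red, green, blue); there is no depth.
- camera_params(name): a dict with "mtx" (3x3 intrinsics, pixels), "world_to_cam" (4x4, takes a point from world to camera coordinates); the wrist camera has in their place "T_tool_cam" (4x4, takes a point from camera to tool coordinates, whose origin is the TCP and whose axes are the tool frame's). Camera axes: x right, y down, z forward; pixel columns grow to the right and rows downward; lengths in m; the calibration is good to about 2 mm. A picture is of the moment at which its call begins: read the wrist's pose just before it. camera_params takes no time and is no camera call.
- hand_in(): hands the job in, once; it reports no verdict.
The state is a dict: "clock": time; "joints": joint angles; "qvel": joint speeds; "tau": joint torques, N m; "tcp_pos": TCP position; "orientation": TCP orientation; "contact_force": force on the tool from outside, world axes, zero at the start; "moment": the same for the moment, N m; "grip_width": finger opening in m.
Only numpy, scipy, OpenCV 4.12 (cv2) and the standard library are available. Lean on these libraries where they do the work, as an engineer would, in place of code of your own. Each camera call takes 0.05 s, during which the arm holds its last target. There are 200 camera calls.

TASK

The test rig is on air: first push the rocker valve over so that its yellow end is down (vented), then lift the red dummy sleeve off the manifold and stand it upright in the black tray, and push every blue and orange sleeve on the bench fully home on a port of its own colour, one per port. When all of that is done, push the rocker back over so its green end is down. Leave the tape roll, brass fitting, steel coupling and amber jar where they are.

Things in the scene. Friction and masses are not known exactly. Their poses are not given: they have to be found in the camera images.
- wide1_mid (a point): centre (half-way up, on the axis) of a loose blue wide test sleeve: a straight rigid tube open at both ends, 80 mm tall in all, outside diameter 56 mm, bore 44 mm, with a steel foot flange 68 mm across and 10 mm thick at its lower end, about 0.22 kg, low centre of mass; z axis up the tube. Starts standing on its foot on the bench; may be absent.
- wide2_mid (a point): centre (half-way up, on the axis) of a loose blue wide test sleeve: a straight rigid tube open at both ends, 80 mm tall in all, outside diameter 56 mm, bore 44 mm, with a steel foot flange 68 mm across and 10 mm thick at its lower end, about 0.22 kg, low centre of mass; z axis up the tube. Starts standing on its foot on the bench; may be absent.
- thin1_mid (a point): centre (half-way up, on the axis) of a loose orange thin test sleeve: a straight rigid tube open at both ends, 80 mm tall in all, outside diameter 44 mm, bore 32 mm, with a steel foot flange 68 mm across and 10 mm thick at its lower end, about 0.22 kg, low centre of mass; z axis up the tube. Starts standing on its foot on the bench; may be absent.
- thin2_mid (a point): centre (half-way up, on the axis) of a loose orange thin test sleeve: a straight rigid tube open at both ends, 80 mm tall in all, outside diameter 44 mm, bore 32 mm, with a steel foot flange 68 mm across and 10 mm thick at its lower end, about 0.22 kg, low centre of mass; z axis up the tube. Starts standing on its foot on the bench; may be absent.
- dummy_mid (a point): centre of the red dummy sleeve: same size as a wide blue one (80 mm tall, outside 56 mm, bore 44 mm, foot 68 x 10 mm, about 0.22 kg), z up its axis. Starts fully home on a wide (blue) port of the manifold.
- port_wide1_seat (a point): seat of a wide port on the manifold: centre of the top of its blue flange (72 mm across, 58 mm above the bench). A white spigot of diameter 40 mm rises 36 mm above it, the top 8 mm tapered by 6 mm on the radius; z points up the spigot. A sleeve fully home (blue here) stands on the flange, its centre 40 mm above this point. Ports are 92 mm apart.
- port_thin1_seat (a point): seat of a thin port on the manifold: centre of the top of its orange flange (72 mm across, 58 mm above the bench). A white spigot of diameter 28 mm rises 36 mm above it, the top 8 mm tapered by 6 mm on the radius; z points up the spigot. A sleeve fully home (orange here) stands on the flange, its centre 40 mm above this point. Ports are 92 mm apart.
- port_wide2_seat (a point): seat of a wide port on the manifold: centre of the top of its blue flange (72 mm across, 58 mm above the bench). A white spigot of diameter 40 mm rises 36 mm above it, the top 8 mm tapered by 6 mm on the radius; z points up the spigot. A sleeve fully home (blue here) stands on the flange, its centre 40 mm above this point. Ports are 92 mm apart.
- port_thin2_seat (a point): seat of a thin port on the manifold: centre of the top of its orange flange (72 mm across, 58 mm above the bench). A white spigot of diameter 28 mm rises 36 mm above it, the top 8 mm tapered by 6 mm on the radius; z points up the spigot. A sleeve fully home (orange here) stands on the flange, its centre 40 mm above this point. Ports are 92 mm apart.
- manifold: fixed aluminium manifold block, 120 x 420 x 50 mm tall, origin under its centre, its y axis along the row of four ports.
- rocker_base: fixed grey housing of the rocker air valve, 200 x 76 mm, 30 mm tall, with cheeks to 66 mm; origin under its centre, its x axis along the rocker.
- rocker (a joint): tilt in rad of the black seesaw rocker (190 x 50 mm, pivot 56 mm above the bench, steel weight 36 x 64 mm on its middle, top 58 mm above the pivot): +0.26 green end right down (air ON), -0.26 yellow end right down (VENTED). The weight holds it at either stop; about 1.5 N on the raised pad moves it, and past the middle (0, 18 mm of pad travel) it falls over by itself.
- pad_green (a point): middle of the top face of the green pad (44 x 46 mm) on the rocker, 70 mm to the +x side of the pivot; about 84 mm above the bench when raised, 48 mm when down. Moves with the rocker.
- pad_yellow (a point): middle of the top face of the yellow pad on the rocker, 70 mm to the -x side of the pivot (housing frame); same heights as the green one. Moves with the rocker.
- tray: fixed shallow black open tray, 130 x 130 mm outside, walls 5 mm thick and 22 mm high, floor 5 mm thick; origin under its centre.
- tape: bystander, leave alone: roll of blue tape, 90 mm across, 22 mm tall; origin under its centre.
- fitting: bystander, leave alone: brass and black fitting, 40 mm across, 45 mm tall; origin under its centre.
- coupling: bystander, leave alone: steel coupling ring, 40 mm across, 40 mm tall; origin under its centre.
- grease: bystander, leave alone: amber jar, 64 mm across, 60 mm tall; origin under its centre.

How it is judged:
On the way, in this order (a step that is already met when the one before it is completed fails the run):
1. the rocker is snapped over to vented (yellow end down) while the red dummy is still home on its port (value of joint rocker below -0.2 rad and horizontal distance between dummy_mid and port_wide1_seat below 0.006 m and z of dummy_mid in the frame of port_wide1_seat between 0.035 and 0.044 m and angle between the z axis of dummy_mid and the z axis of port_wide1_seat, either way round below 0.09 rad), for 0.2 s.
2. with the rocker still vented, the dummy stands in the tray and every sleeve is home on a port of its colour (value of joint rocker below -0.2 rad and x of dummy_mid in the frame of tray between -0.04 and 0.04 m and y of dummy_mid in the frame of tray between -0.04 and 0.04 m and z of dummy_mid in the frame of tray below 0.053 m and angle between the z axis of dummy_mid and the z axis of tray, either way round below 0.1 rad and ((horizontal distance between wide1_mid and port_wide1_seat below 0.006 m and z of wide1_mid in the frame of port_wide1_seat between 0.035 and 0.044 m and angle between the z axis of wide1_mid and the z axis of port_wide1_seat, either way round below 0.09 rad) or (horizontal distance between wide1_mid and port_wide2_seat below 0.006 m and z of wide1_mid in the frame of port_wide2_seat between 0.035 and 0.044 m and angle between the z axis of wide1_mid and the z axis of port_wide2_seat, either way round below 0.09 rad)) and ((horizontal distance between wide2_mid and port_wide1_seat below 0.006 m and z of wide2_mid in the frame of port_wide1_seat between 0.035 and 0.044 m and angle between the z axis of wide2_mid and the z axis of port_wide1_seat, either way round below 0.09 rad) or (horizontal distance between wide2_mid and port_wide2_seat below 0.006 m and z of wide2_mid in the frame of port_wide2_seat between 0.035 and 0.044 m and angle between the z axis of wide2_mid and the z axis of port_wide2_seat, either way round below 0.09 rad)) and ((horizontal distance between thin1_mid and port_thin1_seat below 0.006 m and z of thin1_mid in the frame of port_thin1_seat between 0.035 and 0.044 m and angle between the z axis of thin1_mid and the z axis of port_thin1_seat, either way round below 0.09 rad) or (horizontal distance between thin1_mid and port_thin2_seat below 0.006 m and z of thin1_mid in the frame of port_thin2_seat between 0.035 and 0.044 m and angle between the z axis of thin1_mid and the z axis of port_thin2_seat, either way round below 0.09 rad)) and ((horizontal distance between thin2_mid and port_thin1_seat below 0.006 m and z of thin2_mid in the frame of port_thin1_seat between 0.035 and 0.044 m and angle between the z axis of thin2_mid and the z axis of port_thin1_seat, either way round below 0.09 rad) or (horizontal distance between thin2_mid and port_thin2_seat below 0.006 m and z of thin2_mid in the frame of port_thin2_seat between 0.035 and 0.044 m and angle between the z axis of thin2_mid and the z axis of port_thin2_seat, either way round below 0.09 rad))), for 0.2 s.
3. the rocker is snapped back to air on (green end down) (value of joint rocker above 0.2 rad), for 0.2 s.
At the end, for the whole second after the job is handed in: Rocker green end down (above 0.2 rad); every sleeve present on a port of its own colour, within 6 mm of its axis, 0.09 rad of upright, 4 mm of the flange; red dummy upright (0.1 rad) in the tray, its axis within 40 mm of the tray centre along each side; all at rest (value of joint rocker above 0.2 rad and x of dummy_mid in the frame of tray between -0.04 and 0.04 m and y of dummy_mid in the frame of tray between -0.04 and 0.04 m and z of dummy_mid in the frame of tray below 0.053 m and angle between the z axis of dummy_mid and the z axis of tray, either way round below 0.1 rad and ((horizontal distance between wide1_mid and port_wide1_seat below 0.006 m and z of wide1_mid in the frame of port_wide1_seat between 0.035 and 0.044 m and angle between the z axis of wide1_mid and the z axis of port_wide1_seat, either way round below 0.09 rad) or (horizontal distance between wide1_mid and port_wide2_seat below 0.006 m and z of wide1_mid in the frame of port_wide2_seat between 0.035 and 0.044 m and angle between the z axis of wide1_mid and the z axis of port_wide2_seat, either way round below 0.09 rad)) and ((horizontal distance between wide2_mid and port_wide1_seat below 0.006 m and z of wide2_mid in the frame of port_wide1_seat between 0.035 and 0.044 m and angle between the z axis of wide2_mid and the z axis of port_wide1_seat, either way round below 0.09 rad) or (horizontal distance between wide2_mid and port_wide2_seat below 0.006 m and z of wide2_mid in the frame of port_wide2_seat between 0.035 and 0.044 m and angle between the z axis of wide2_mid and the z axis of port_wide2_seat, either way round below 0.09 rad)) and ((horizontal distance between thin1_mid and port_thin1_seat below 0.006 m and z of thin1_mid in the frame of port_thin1_seat between 0.035 and 0.044 m and angle between the z axis of thin1_mid and the z axis of port_thin1_seat, either way round below 0.09 rad) or (horizontal distance between thin1_mid and port_thin2_seat below 0.006 m and z of thin1_mid in the frame of port_thin2_seat between 0.035 and 0.044 m and angle between the z axis of thin1_mid and the z axis of port_thin2_seat, either way round below 0.09 rad)) and ((horizontal distance between thin2_mid and port_thin1_seat below 0.006 m and z of thin2_mid in the frame of port_thin1_seat between 0.035 and 0.044 m and angle between the z axis of thin2_mid and the z axis of port_thin1_seat, either way round below 0.09 rad) or (horizontal distance between thin2_mid and port_thin2_seat below 0.006 m and z of thin2_mid in the frame of port_thin2_seat between 0.035 and 0.044 m and angle between the z axis of thin2_mid and the z axis of port_thin2_seat, either way round below 0.09 rad)) and linear speed of each of wide1, wide2, thin1, thin2, dummy below 0.02 m/s); the robot touches nothing.
It fails at once if the tape, fitting, coupling or jar is moved by more than 30 mm (distance of any of tape, fitting, coupling, grease from where it was at the start of the episode above 0.03 m).
Of wide1, wide2, thin1, thin2 only 2 to 4 are there at a start; the rules pass over those that are not, and their reading is None.
At some moment in a run one of wide1, wide2, thin1, thin2 may be knocked a few centimetres aside while the robot is not near it.
It also fails if it takes over 210 s, if anything falls off the work surface, if the arm or the gripper's body presses on something with over 40 N, if the wrist force passes 120 N, or if a joint passes its speed limit or range.

## Working session

There is one attempt and no reset: what is moved stays moved. The work goes in short steps, Python scripts to look and compute and a tool call to move; the robot and the scene stay as the last step left them, time stands still between calls to the robot, and variables do not carry over. Pictures are saved under pics/ and viewed, about 12 in all and at most 16, crops included, and the job is handed in when it is done.

Besides the shell and the picture viewer there is one more tool, called after ">>>" as a command line: name --pt "numbers of a row" for each row, then --argument value for the rest. servo_tool: Moves the arm, as the interface text tells. Its arguments: {"type":"object","properties":{"motion":{"type":"array","items":{"type":"array","items":{"type":"number"}}},"force":{"type":"number"}},"required":["motion"]}

```bash
mkdir -p pics; cat > h.py <<'E'
from bench import *
import numpy as np, cv2
from scipy.spatial.transform import Rotation as R
def snap(n,f):
    im=grab_frame(n); cv2.imwrite('pics/'+f+'.png',im[:,:,::-1]); return im
def pose():
    o=get_obs(); T=np.eye(4); T[:3,:3]=R.from_rotvec(o['orientation']).as_matrix(); T[:3,3]=o['tcp_pos']; return T
def cam(n,T=None):
    p=camera_params(n); K=np.array(p['mtx'])
    if 'world_to_cam' in p: C=np.linalg.inv(np.array(p['world_to_cam']))
    else: C=(pose() if T is None else T)@np.array(p['T_tool_cam'])
    return K,C
def ray(K,C,uv,z):
    d=C[:3,:3]@np.linalg.solve(K,[uv[0],uv[1],1.]); return C[:3,3]+d*(z-C[2,3])/d[2]
def proj(K,C,X):
    c=np.linalg.inv(C)@np.r_[X,1]; p=K@c[:3]; return p[:2]/p[2]
E
python3 - <<'E'
from h import *
np.set_printoptions(precision=4,suppress=True)
o=get_obs(); print(o); print(pose())
for n in('top','side','wrist'):
    K,C=cam(n); print(n,K,C)
a=snap('top','top0'); b=snap('side','side0'); 
E
```

```text
{'clock': 0.0, 'joints': array([ 1.0219,  0.4778,  0.0223,  1.5564, -0.0115,  1.1093, -0.0832]), 'qvel': array([ 0.0004, -0.0002,  0.0017,  0.0006, -0.0004,  0.0002,  0.0009]), 'tau': array([  0.0004, -59.6448,   1.6079, -28.1192,   0.0123,   0.0095,
         0.    ]), 'tcp_pos': array([ 0.2879, -0.6102,  0.4037]), 'orientation': array([ 0.8796,  1.3877, -0.8782]), 'contact_force': array([ 0.3198, -0.1923,  0.8522]), 'moment': array([ 0.0055, -0.0153, -0.0073]), 'grip_width': 0.08526780915852528}
[[-0.0009  0.9044  0.4266  0.2879]
 [ 0.0015  0.4266 -0.9044 -0.6102]
 [-1.     -0.0001 -0.0018  0.4037]
 [ 0.      0.      0.      1.    ]]
top [[608.4857   0.     316.5794]
 [  0.     608.4857 243.1497]
 [  0.       0.       1.    ]] [[-0.0053 -0.986   0.1666  0.3072]
 [-0.9999  0.0075  0.0127 -0.0057]
 [-0.0138 -0.1665 -0.9859  1.3478]
 [ 0.      0.      0.      1.    ]]
side [[573.2696   0.     311.816 ]
 [  0.     573.2696 244.7786]
 [  0.       0.       1.    ]] [[-0.7031 -0.3947  0.5915 -0.2345]
 [-0.7106  0.3614 -0.6036  0.7248]
 [ 0.0245 -0.8448 -0.5346  0.7278]
 [ 0.      0.      0.      1.    ]]
wrist [[415.0022   0.     317.8684]
 [  0.     415.0022 237.0179]
 [  0.       0.       1.    ]] [[ 0.4264 -0.8689 -0.2516  0.3521]
 [-0.9046 -0.41   -0.1169 -0.5805]
 [-0.0016  0.2774 -0.9608  0.3729]
 [ 0.      0.      0.      1.    ]]
```

View pics/top0.png

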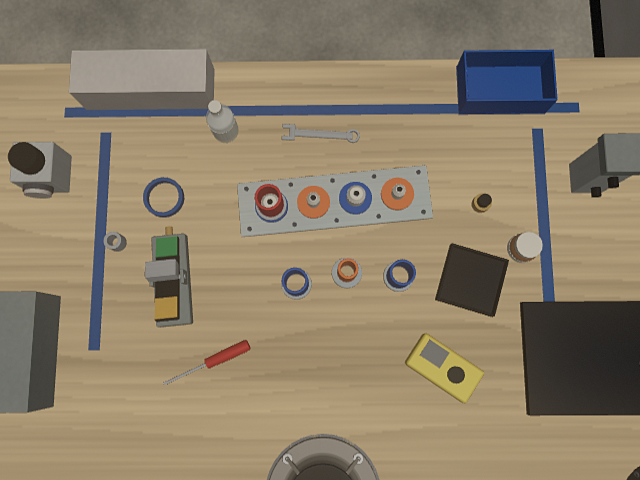

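View pics/side0.png

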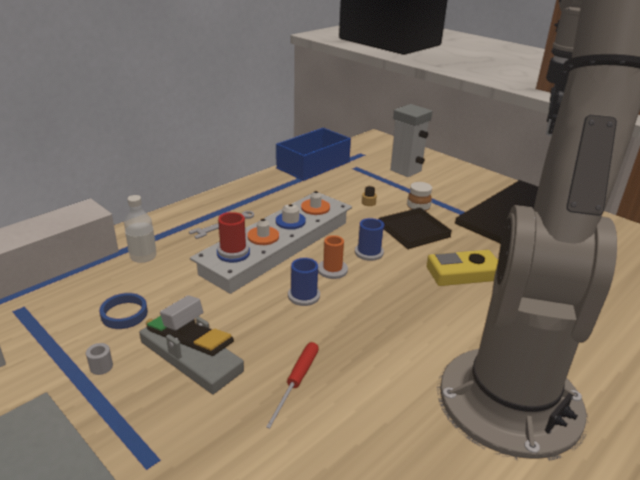

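The top view shows three loose sleeves: blue at (296,282), orange at (347,270) and blue at (400,274). The red dummy is on the leftmost port at (270,200), and the tray is at (472,280). The rocker is at (167,280), with green at the far end and down, and yellow near and raised. The side view agrees.

```bash
cat >> h.py <<'E'
def mask(im,c):
    h=cv2.cvtColor(im,cv2.COLOR_RGB2HSV); H,S,V=cv2.split(h)
    m={'blue':(H>105)&(H<130)&(S>110),'orange':(H>3)&(H<14)&(S>150)&(V>90),'red':((H<4)|(H>172))&(S>140)&(V>50),
       'green':(H>45)&(H<80)&(S>90),'yellow':(H>15)&(H<28)&(S>150)&(V>90),'black':(V<60),'white':(S<40)&(V>150)}[c]
    return m.astype(np.uint8)*255
def blobs(im,c,roi=None,amin=60):
    m=mask(im,c)
    if roi:
        r=np.zeros_like(m); x0,y0,x1,y1=roi; r[y0:y1,x0:x1]=255; m&=r
    cs,_=cv2.findContours(m,cv2.RETR_EXTERNAL,cv2.CHAIN_APPROX_NONE); out=[]
    for k in cs:
        if cv2.contourArea(k)<amin: continue
        hull=cv2.convexHull(k); M=cv2.moments(hull); out.append((np.array([M['m10'],M['m01']])/M['m00'],M['m00'],cv2.boundingRect(k),hull))
    return out
E
python3 - <<'E'
from h import *
np.set_printoptions(precision=4,suppress=True)
K,C=cam('top'); im=cv2.imread('pics/top0.png')[:,:,::-1].copy()
for c,z in [('blue',.065),('orange',.065),('red',.12),('green',.05),('yellow',.084),('black',.02)]:
    for b in blobs(im,c,(130,160,550,330)):
        print(c,b[0],b[1],b[2],'z',z,ray(K,C,b[0],z)[:2], 'z.058',ray(K,C,b[0],.058)[:2])
for nm,p,z in [('corner',(239,184),.05),('c',(427,166),.05),('c',(432,219),.05),('c',(245,236),.05)]: print(nm,ray(K,C,p,z))
E
```

```text
blue [294.4173 280.2991] 496.5 (282, 268, 26, 26) z 0.065 [0.4446 0.0582] z.058 [0.4453 0.0586]
blue [402.3755 272.1866] 494.0 (390, 260, 26, 26) z 0.065 [ 0.4603 -0.1705] z.058 [ 0.4611 -0.1714]
blue [355.0542 197.2705] 777.5 (339, 182, 33, 32) z 0.065 [ 0.624  -0.0729] z.058 [ 0.6258 -0.0733]
blue [543.0531 224.4933] 1253.5 (535, 160, 15, 141) z 0.065 [ 0.5607 -0.4736] z.058 [ 0.5621 -0.4762]
orange [347.2966 269.6319] 340.5 (338, 259, 20, 23) z 0.065 [ 0.4665 -0.054 ] z.058 [ 0.4674 -0.0543]
orange [313.0674 201.508 ] 779.5 (297, 186, 33, 32) z 0.065 [0.6154 0.018 ] z.058 [0.6171 0.0181]
orange [397.0978 193.3616] 785.5 (381, 178, 33, 32) z 0.065 [ 0.6319 -0.164 ] z.058 [ 0.6337 -0.1649]
red [267.7403 196.7344] 511.5 (255, 184, 27, 26) z 0.12 [0.6132 0.111 ] z.058 [0.6286 0.1169]
green [165.9678 246.7401] 367.5 (156, 237, 21, 21) z 0.05 [0.5211 0.3377] z.058 [0.5198 0.3356]
yellow [165.5246 307.2371] 433.0 (155, 296, 22, 23) z 0.084 [0.3882 0.3251] z.058 [0.3898 0.3319]
black [534.8371 315.3693] 764.5 (520, 302, 30, 28) z 0.02 [ 0.3699 -0.459 ] z.058 [ 0.3681 -0.446 ]
black [166.6774 299.9933] 897.5 (155, 279, 24, 43) z 0.02 [0.408  0.3399] z.058 [0.4052 0.33  ]
black [471.8847 279.5665] 3569.0 (436, 244, 73, 72) z 0.02 [ 0.4484 -0.3273] z.058 [ 0.4443 -0.3181]
black [483.6734 200.1309] 123.5 (477, 194, 14, 13) z 0.02 [ 0.6261 -0.362 ] z.058 [ 0.617  -0.3518]
corner [0.66   0.1813 0.05  ]
c [ 0.6972 -0.2333  0.05  ]
c [ 0.5778 -0.24    0.05  ]
c [0.5434 0.1664 0.05  ]
```

>>> servo_tool --pt "0 0.047 -0.023 -8 -1" --pt "0 0.094 -0.046 -16 -1" --pt "0 0.141 -0.07 -24 -1" --pt "0 0.188 -0.094 -32 -1" --pt "0 0.235 -0.117 -40 -1" --pt "0 0.282 -0.141 -48 -1" --pt "0 0.329 -0.165 -56 -1" --pt "0 0.376 -0.188 -64.7 -1"

```text
clock: 0.9
tcp_pos: [0.5357, -0.2941, 0.4039]
orientation: [-0.001, 1.572, 0.004]
contact_force: [0.5, -0.2, -0.2]
grip_width: 0.0855
```

```bash
python3 - <<'E'
from h import *
np.set_printoptions(precision=4,suppress=True)
print(pose()); print(get_obs()['joints'])
E
```

```text
[[-0.0013 -0.0031  1.      0.5357]
 [ 0.0014  1.      0.0031 -0.2941]
 [-1.      0.0015 -0.0013  0.4039]
 [ 0.      0.      0.      1.    ]]
[ 0.654   0.3956 -0.3322  1.6968  0.1423  1.0748  0.2805]
```

>>> servo_tool --pt "0 0.05 0 0 1" --pt "0 0.1 0 0 1" --pt "0 0.15 0 0 1" --pt "0 0.2 0 0 1" --pt "0 0.25 0 0 1" --pt "0 0.3 0 0 1" --pt "0 0.35 -0.02 0 1" --pt "0 0.4 -0.03 0 1"

```text
clock: 1.7
tcp_pos: [0.5046, 0.1011, 0.4042]
orientation: [-0.002, 1.573, 0.003]
contact_force: [0.2, 0.1, 0.1]
grip_width: 0.0001
```

>>> servo_tool --pt "0 0.046 -0.018 0 1" --pt "0 0.092 -0.036 0 1" --pt "0 0.138 -0.054 0 1" --pt "0.02 0.184 -0.07 0 1" --pt "0.06 0.219 -0.09 0 1" --pt "0.09 0.219 -0.11 0 1" --pt "0.12 0.219 -0.12 0 1" --pt "0.12 0.219 -0.12 0 1"

```text
clock: 2.5
tcp_pos: [0.381, 0.3189, 0.2811]
orientation: [-0.008, 1.58, 0.001]
contact_force: [-0.1, 0.1, 0.8]
grip_width: 0.0002
```

>>> servo_tool --pt "0.015 0.004 0.002 0 1" --pt "0.025 0.004 0.002 0 1" --pt "0.034 0.004 0.002 0 1" --pt "0.042 0.004 0.002 0 1" --pt "0.048 0.004 0.002 0 1" --pt "0.053 0.004 0.002 0 1" --pt "0.053 0.004 0.002 0 1" --pt "0.053 0.004 0.002 0 1"

```text
clock: 3.3
tcp_pos: [0.3825, 0.3227, 0.2282]
orientation: [-0.008, 1.58, 0.001]
contact_force: [1.4, -0.6, -0.5]
grip_width: -0.0
```

>>> servo_tool --pt "-0.03 0 0 0 1" --pt "-0.08 0 0 0 1" --pt "-0.13 0 0 0 1" --pt "-0.13 -0.05 0.03 0 -1" --pt "-0.13 -0.1 0.06 0 -1" --pt "-0.13 -0.12 0.11 0 -1" --pt "-0.13 -0.14 0.13 0 -1" --pt "-0.13 -0.15 0.13 0 -1"

```text
clock: 4.1
tcp_pos: [0.5189, 0.1695, 0.3579]
orientation: [-0.003, 1.577, -0.005]
contact_force: [-1.0, -0.0, -0.0]
grip_width: 0.0723
```

```bash
python3 - <<'E'
from h import *
np.set_printoptions(precision=4,suppress=True)
T=pose(); im=snap('wrist','w1'); snap('top','top1'); s=snap('side','side1')
print(T)
K,C=cam('top'); im=cv2.imread('pics/top1.png')[:,:,::-1].copy()
for c in ('green','yellow'):
    for b in blobs(im,c,(130,200,250,330)): print(c,b[0],b[1],b[2],ray(K,C,b[0],.084)[:2],ray(K,C,b[0],.048)[:2])
E
```

```text
[[-0.0061  0.0017  1.      0.5189]
 [-0.005   1.     -0.0018  0.1695]
 [-1.     -0.005  -0.0061  0.3579]
 [ 0.      0.      0.      1.    ]]
green [161.8512 245.3953] 449.0 (150, 234, 24, 24) [0.5184 0.3376] [0.5245 0.3473]
```

View pics/w1.png

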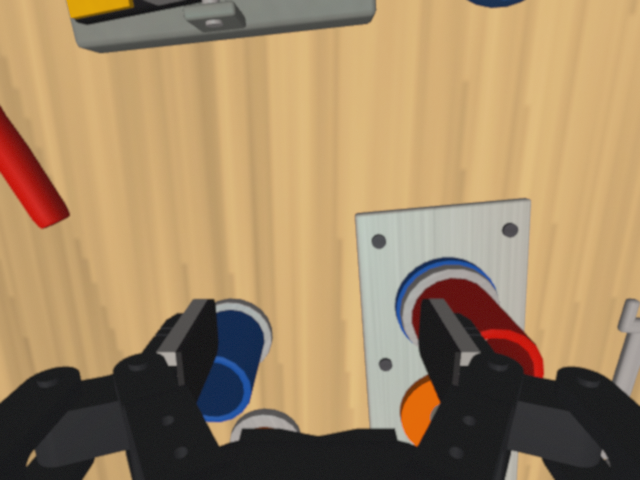

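View pics/side1.png

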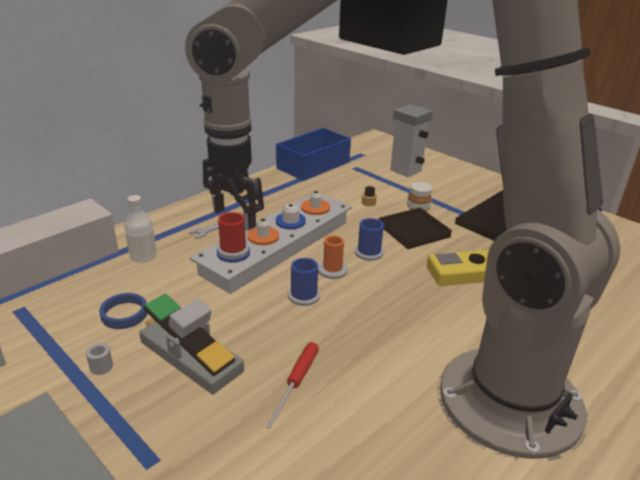

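The rocker is vented: in the side view its green pad at (163,307) is up and its yellow pad at (215,357) is down. The dummy is still home. Next I survey from the wrist camera.

>>> servo_tool --pt "-0.02 -0.04 0 0 -1" --pt "-0.04 -0.08 0 0 -1" --pt "-0.04 -0.13 0 0 -1" --pt "-0.04 -0.17 0 0 -1" --pt "-0.04 -0.19 0 0 -1" --pt "-0.04 -0.19 0 0 -1"

```text
clock: 4.85
tcp_pos: [0.5148, -0.0173, 0.3986]
orientation: [-0.006, 1.58, -0.002]
contact_force: [0.3, 0.3, -0.5]
grip_width: 0.0853
```

```bash
python3 - <<'E'
from h import *
np.set_printoptions(precision=4,suppress=True)
T=pose(); im=snap('wrist','w2'); print(T[:3,3])
K,C=cam('wrist',T)
for c in ('blue','orange','red'):
    for b in blobs(im,c,None,200): print(c,b[0],b[1],b[2],'z.08',ray(K,C,b[0],.08)[:2],'z.058',ray(K,C,b[0],.058)[:2])
E
```

```text
[ 0.5148 -0.0173  0.3986]
blue [256.7806 379.2405] 5308.0 (220, 329, 71, 99) z.08 [ 0.4635 -0.1516] z.058 [ 0.4596 -0.1672]
blue [457.6655 276.4981] 5378.5 (414, 238, 91, 82) z.08 [ 0.6159 -0.062 ] z.058 [ 0.6236 -0.0708]
blue [219.7784 108.5603] 6040.5 (175, 66, 93, 85) z.08 [0.4471 0.0564] z.058 [0.4419 0.0566]
blue [438.1802  50.9595] 3458.0 (408, 0, 77, 87) z.08 [0.5885 0.0917] z.058 [0.5942 0.0947]
orange [435.8472 383.4316] 1734.5 (417, 346, 42, 70) z.08 [ 0.6074 -0.1541] z.058 [ 0.6145 -0.17  ]
orange [257.3553 267.0332] 1486.0 (235, 246, 46, 43) z.08 [ 0.4677 -0.0554] z.058 [ 0.4641 -0.0637]
orange [262.7414 255.0629] 3233.0 (229, 219, 63, 74) z.08 [ 0.472  -0.0461] z.058 [ 0.4687 -0.0536]
orange [460.2523 164.7223] 7445.5 (411, 117, 99, 97) z.08 [0.6097 0.02  ] z.058 [0.6169 0.0175]
red [489.6596  30.1822] 7779.5 (426, 0, 143, 72) z.08 [0.6197 0.1037] z.058 [0.6278 0.1076]
```

View pics/w2.png

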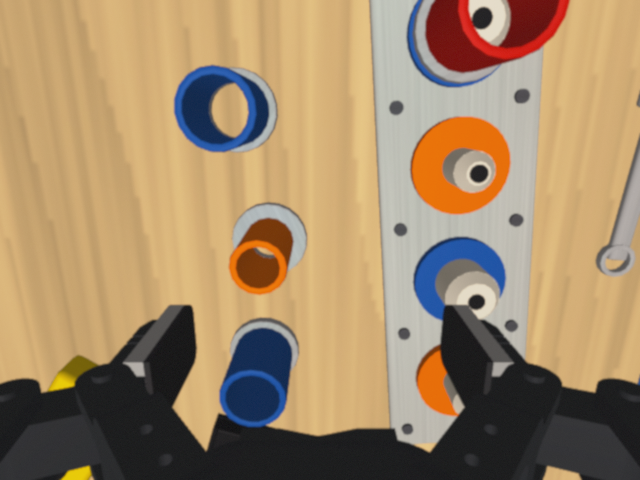

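Port, sleeve and dummy positions agree between the top and wrist views to about 2 mm: thin1 port is at (0.617,0.018), spaced 92 mm, and the dummy should be at about (0.609,0.110). I go for the dummy.

>>> servo_tool --pt "0 0.04 0.03 0 -1" --pt "0 0.08 0.06 0 -1" --pt "0 0.12 0.09 0 -1" --pt "0 0.127 0.094 0 -1" --pt "0.04 0.127 0.094 0 -1" --pt "0.08 0.127 0.094 0 -1" --pt "0.08 0.127 0.094 0 -1"

```text
clock: 5.6
tcp_pos: [0.6044, 0.1139, 0.3123]
orientation: [-0.012, 1.59, 0.003]
contact_force: [-1.6, -0.4, -0.7]
grip_width: 0.0851
```

```bash
python3 - <<'E'
from h import *
np.set_printoptions(precision=4,suppress=True)
T=pose(); print(T); im=snap('wrist','w3')
K,C=cam('wrist',T)
for b in blobs(im,'red',None,200): print(b[0],b[1],b[2],ray(K,C,b[0],.138))
K2,C2=cam('wrist',T)
print('spigot thin1 (480,171)'); 
K,C=cam('top'); im=snap('top','top2')
for b in blobs(im,'blue',(270,240,430,310)): print('top',b[0],ray(K,C,b[0],.06)[:2])
for b in blobs(im,'orange',(270,240,430,310)): print('top o',b[0],ray(K,C,b[0],.06)[:2])
E
```

```text
[[-0.0193 -0.0097  0.9998  0.6044]
 [-0.0054  0.9999  0.0096  0.1139]
 [-0.9998 -0.0053 -0.0194  0.3123]
 [ 0.      0.      0.      1.    ]]
[336.6836 301.3199] 18265.0 (266, 213, 144, 170) [0.6086 0.1164 0.138 ]
spigot thin1 (480,171)
top [402.2591 272.2927] [ 0.4606 -0.1708]
```

View pics/w3.png

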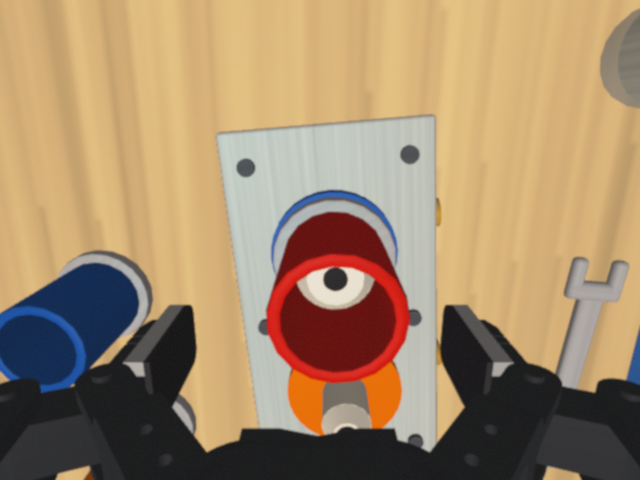

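```bash
python3 - <<'E'
from h import *
np.set_printoptions(precision=4,suppress=True)
print(get_obs()['orientation'],get_obs()['tcp_pos'])
T=np.eye(4);T[:3,:3]=[[-0.0193,-0.0097,0.9998],[-0.0054,0.9999,0.0096],[-0.9998,-0.0053,-0.0194]];T[:3,3]=[.6044,.1139,.3123]
K,C=cam('wrist',T)
print('rim',ray(K,C,(337.5,318),.138),'spigot top',ray(K,C,(335.5,279),.094))
print('grasp at z=.108', T[:3,3]+T[:3,0]*(.108-.3123)/T[2,0])
E
```

```text
[-0.009   1.5813  0.0038] [0.6069 0.1139 0.3178]
rim [0.6091 0.1095 0.138 ] spigot top [0.6093 0.1076 0.094 ]
grasp at z=.108 [0.6005 0.1128 0.108 ]
```

>>> servo_tool --pt "0.025 -0.004 0.003 0 -1" --pt "0.045 -0.004 0.003 0 -1" --pt "0.055 -0.004 0.003 0 -1" --pt "0.055 -0.004 0.003 0 -1" --pt "0.055 -0.004 0.003 0 1" --pt "0.055 -0.004 0.003 0 1" --pt "0.055 -0.004 0.003 0 1" --pt "0.055 -0.004 0.003 0 1" --force 50

```text
clock: 6.5
tcp_pos: [0.6099, 0.1102, 0.2648]
orientation: [-0.009, 1.579, 0.004]
contact_force: [-1.4, -0.0, 5.7]
grip_width: 0.0553
```

>>> servo_tool --pt "-0.01 0 0 0 1" --pt "-0.03 0 0 0 1" --pt "-0.05 0 0 0 1" --pt "-0.08 0 0 0 1" --pt "-0.11 0 0 0 1" --pt "-0.12 0 0 0 1" --pt "-0.12 0 0 0 1"

```text
clock: 7.2
tcp_pos: [0.6111, 0.1108, 0.3866]
orientation: [-0.008, 1.575, 0.005]
contact_force: [-0.3, -1.0, -3.0]
grip_width: 0.0551
```

>>> servo_tool --pt "0 -0.045 -0.015 0 1" --pt "0 -0.09 -0.03 0 1" --pt "0 -0.135 -0.05 0 1" --pt "0 -0.18 -0.07 0 1" --pt "0 -0.225 -0.09 0 1" --pt "0 -0.27 -0.105 0 1" --pt "0 -0.3 -0.12 0 1" --pt "0 -0.3 -0.12 0 1"

```text
clock: 8.0
tcp_pos: [0.4902, -0.1959, 0.3857]
orientation: [-0.002, 1.58, -0.004]
contact_force: [0.1, -0.2, -2.1]
grip_width: 0.0549
```

>>> servo_tool --pt "0 -0.04 -0.015 0 1" --pt "0 -0.08 -0.03 0 1" --pt "0 -0.12 -0.04 0 1" --pt "0 -0.138 -0.043 0 1" --pt "0 -0.138 -0.043 0 1" --pt "0 -0.138 -0.043 0 1"

```text
clock: 8.6
tcp_pos: [0.447, -0.3331, 0.3852]
orientation: [-0.0, 1.582, -0.002]
contact_force: [-0.3, 0.8, -3.0]
grip_width: 0.055
```

```bash
python3 - <<'E'
from h import *
np.set_printoptions(precision=4,suppress=True)
T=pose(); print(T); im=snap('wrist','w4'); K,C=cam('wrist',T)
m=mask(im,'black'); print(m[:350,:].sum()/255)
for b in blobs(im,'black',None,300): print(b[0],b[1],b[2],ray(K,C,b[0],.022))
E
```

```text
[[-0.0115  0.0011  0.9999  0.447 ]
 [-0.0017  1.     -0.0012 -0.3331]
 [-0.9999 -0.0017 -0.0114  0.3852]
 [ 0.      0.      0.      1.    ]]
19252.0
[293.243  399.5378] 97383.5 (0, 308, 640, 172) [ 0.4199 -0.519   0.022 ]
[408.8742 325.7531] 626.5 (395, 295, 28, 66) [ 0.5239 -0.4414  0.022 ]
[226.7754 326.3473] 645.5 (213, 295, 29, 67) [ 0.362  -0.4428  0.022 ]
[541.7745 242.9248] 1199.5 (520, 225, 45, 37) [ 0.6296 -0.3644  0.022 ]
[ 53.5352 141.3677] 1776.5 (29, 119, 50, 46) [ 0.2354 -0.2817  0.022 ]
[323.8834 186.6263] 20759.0 (232, 101, 194, 154) [ 0.4482 -0.3174  0.022 ]
```

View pics/w4.png

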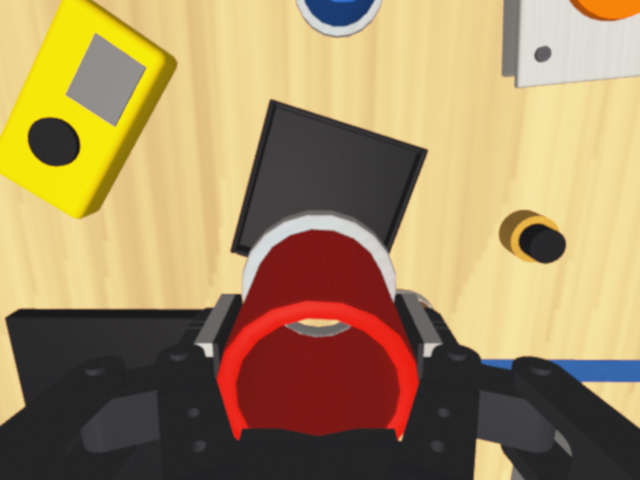

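The tray corners are at (271,100), (427,151) and (233,252), so its centre is about (330,201), close to (0.453,-0.330). The sleeve is held squarely. I lower it.

>>> servo_tool --pt "0.04 0.002 0.004 0 1" --pt "0.08 0.002 0.004 0 1" --pt "0.12 0.002 0.004 0 1" --pt "0.15 0.002 0.004 0 1" --pt "0.165 0.002 0.004 0 1" --pt "0.171 0.002 0.004 0 1" --pt "0.172 0.002 0.004 0 1" --pt "0.172 0.002 0.004 0 1"

```text
clock: 9.45
tcp_pos: [0.4504, -0.3308, 0.2148]
orientation: [-0.003, 1.58, -0.002]
contact_force: [-0.5, 0.6, -2.4]
grip_width: 0.0551
```

>>> servo_tool --pt "0 0 0 0 -1" --pt "0 0 0 0 -1" --pt "0 0 0 0 -1" --pt "-0.04 0 0 0 -1" --pt "-0.09 0 0 0 -1" --pt "-0.14 0 0 0 -1" --pt "-0.18 0 0 0 -1" --pt "-0.18 0 0 0 -1"

```text
clock: 10.25
tcp_pos: [0.4537, -0.3308, 0.4016]
orientation: [-0.008, 1.57, -0.007]
contact_force: [0.5, -0.7, -0.9]
grip_width: 0.0857
```

>>> servo_tool --pt "0 0.05 0.002 0 -1" --pt "0 0.1 0.004 0 -1" --pt "0.04 0.15 0.007 0 -1" --pt "0.08 0.16 0.007 0 -1" --pt "0.11 0.16 0.007 0 -1" --pt "0.12 0.16 0.007 0 -1" --pt "0.12 0.16 0.007 0 -1" --pt "0.12 0.16 0.007 0 -1"

```text
clock: 11.05
tcp_pos: [0.4613, -0.1727, 0.2812]
orientation: [-0.008, 1.568, -0.009]
contact_force: [-0.0, -0.5, 0.6]
grip_width: 0.0857
```

```bash
cat >> h.py <<'E'
def rims(im,c,K,C,z,vmin,roi=None):
    "centres of bright rim rings at height z: ellipse fit of the outer contour of the bright part"
    h=cv2.cvtColor(im,cv2.COLOR_RGB2HSV); m=(mask(im,c)>0)&(h[:,:,2]>vmin); m=m.astype(np.uint8)*255
    cs,hi=cv2.findContours(m,cv2.RETR_EXTERNAL,cv2.CHAIN_APPROX_NONE)
    for k in cs:
        if len(k)<60: continue
        e=cv2.fitEllipse(cv2.convexHull(k)); print(c,np.round(e[0],1),np.round(e[1],1),ray(K,C,e[0],z)[:2], 'd',e[1][0]/K[0,0]*np.linalg.norm(ray(K,C,e[0],z)-C[:3,3]))
E
python3 - <<'E'
from h import *
np.set_printoptions(precision=4,suppress=True)
T=pose(); print(T); im=snap('wrist','w5'); K,C=cam('wrist',T)
rims(im,'blue',K,C,.08,120); rims(im,'blue',K,C,.08,150)
t=snap('top','top3'); K,C=cam('top')
for b in blobs(t,'red',(400,200,560,340)): print('red',b[0],b[1],ray(K,C,b[0],.06)[:2])
for b in blobs(t,'blue',(270,240,430,310))+blobs(t,'orange',(270,240,430,310)): print('top',b[0],ray(K,C,b[0],.06)[:2])
E
```

```text
[[ 0.0026  0.0007  1.      0.4613]
 [-0.0105  0.9999 -0.0007 -0.1727]
 [-0.9999 -0.0105  0.0026  0.2812]
 [ 0.      0.      0.      1.    ]]
blue [309.9 269.5] [115.6 123.6] [ 0.4589 -0.1687] d 0.05067099891698884
blue [663.9  51.4] [ 92.7 141.7] [ 0.5929 -0.0811] d 0.04809531937871294
blue [309.9 270. ] [114.7 123.1] [ 0.4589 -0.169 ] d 0.05028493668733229
blue [671.4  49. ] [104.4 150.1] [ 0.5955 -0.0803] d 0.05462155512061259
red [483.803  275.1205] 398.5 [ 0.4534 -0.3432]
top [294.4173 280.2991] [0.4451 0.0585]
top [347.322  269.6141] [ 0.4672 -0.0542]
```

View pics/w5.png

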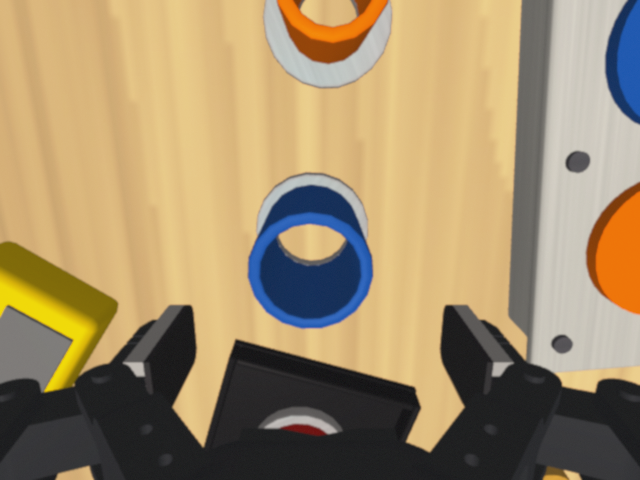

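The wrist view shows blue B upright, rim centre (310,270), which gives (0.459,-0.169). The dummy stands in the tray at the bottom of the picture. I grasp blue B.

>>> servo_tool --pt "0.03 0.006 -0.002 0 -1" --pt "0.06 0.006 -0.002 0 -1" --pt "0.075 0.006 -0.002 0 -1" --pt "0.076 0.006 -0.002 0 -1" --pt "0.076 0.006 -0.002 0 1" --pt "0.076 0.006 -0.002 0 1" --pt "0.076 0.006 -0.002 0 1" --pt "0.076 0.006 -0.002 0 1"

```text
clock: 11.95
tcp_pos: [0.4603, -0.1679, 0.2072]
orientation: [-0.009, 1.565, -0.011]
contact_force: [-2.4, -0.2, 6.8]
grip_width: 0.0544
```

>>> servo_tool --pt "-0.03 0 0 0 1" --pt "-0.07 0 0 0 1" --pt "-0.12 0 0 0 1" --pt "-0.165 0 0 0 1" --pt "-0.165 0.035 0.04 0 1" --pt "-0.165 0.07 0.085 0 1" --pt "-0.165 0.09 0.13 0 1" --pt "-0.165 0.09 0.14 0 1"

```text
clock: 12.75
tcp_pos: [0.6023, -0.0718, 0.3736]
orientation: [-0.011, 1.56, -0.005]
contact_force: [-0.5, 0.0, -1.3]
grip_width: 0.0542
```

>>> servo_tool --pt "0 0 0 0 1" --pt "0 0 0 0 1" --pt "0 0 0 0 1"

```text
clock: 13.05
tcp_pos: [0.6012, -0.0726, 0.3737]
orientation: [-0.011, 1.561, -0.006]
contact_force: [-0.6, -0.8, -1.4]
grip_width: 0.0541
```

```bash
python3 - <<'E'
from h import *
np.set_printoptions(precision=4,suppress=True)
T=pose(); print(T); im=snap('wrist','w6'); K,C=cam('wrist',T)
# held rim: in hand, rim is 30 mm behind the grasp point
for z in (T[2,3]-.125,): rims(im,'blue',K,C,z,120)
for b in blobs(im,'orange',None,300): print('o',b[0],b[1],b[2],ray(K,C,b[0],.058)[:2])
E
```

```text
[[ 0.0095 -0.0028  1.      0.6012]
 [-0.0106  0.9999  0.0029 -0.0726]
 [-0.9999 -0.0106  0.0095  0.3737]
 [ 0.      0.      0.      1.    ]]
blue [317.6 381.8] [170.7 200.1] [ 0.6028 -0.0706] d 0.04746110297592567
blue [348.3 216.3] [95.6 99.1] [ 0.6098 -0.0259] d 0.022242861129160497
blue [604.7 199.2] [ 46.3 397. ] [ 0.6688 -0.0219] d 0.012994822039923767
blue [41.  18.8] [73.2 83.8] [0.5468 0.015 ] d 0.019375655217228005
o [104.2675 198.3609] 1962.0 (79, 174, 51, 50) [ 0.4568 -0.0602]
o [134.0484 186.2076] 3614.0 (92, 156, 80, 73) [ 0.4784 -0.0518]
```

View pics/w6.png

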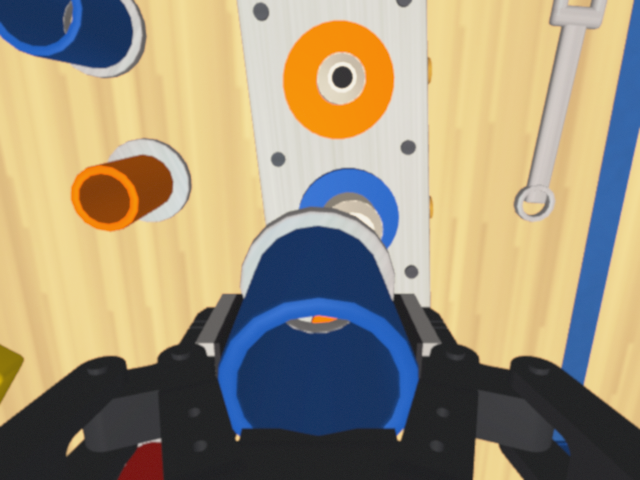

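>>> servo_tool --pt "0 0.001 0.015 0 1" --pt "0 0.001 0.0215 0 1" --pt "0.03 0.001 0.0215 0 1" --pt "0.055 0.001 0.0215 0 1" --pt "0.06 0.001 0.0215 0 1" --pt "0.06 0.001 0.0215 0 1" --pt "0.06 0.001 0.0215 0 1"

```text
clock: 13.8
tcp_pos: [0.6236, -0.0725, 0.3153]
orientation: [-0.01, 1.559, -0.007]
contact_force: [-0.3, 0.3, -1.3]
grip_width: 0.0542
```

```bash
python3 - <<'E'
from h import *
np.set_printoptions(precision=4,suppress=True)
T=np.eye(4);T[:3,:3]=[[.0095,-.0028,1],[-.0106,.9999,.0029],[-.9999,-.0106,.0095]];T[:3,3]=[.6012,-.0726,.3737]
K,C=cam('wrist',T); print('thin1',ray(K,C,(338.5,79.5),.058),ray(K,C,(342,77),.094))
T=pose(); print(T)
im=snap('wrist','w7'); K,C=cam('wrist',T)
for b in blobs(im,'orange',None,300): print('o',b[0],b[1],b[2],ray(K,C,b[0],.058)[:2])
E
```

```text
thin1 [0.6177 0.0174 0.058 ] [0.6177 0.0161 0.094 ]
[[ 0.0113 -0.0022  0.9999  0.6236]
 [-0.0108  0.9999  0.0023 -0.0725]
 [-0.9999 -0.0108  0.0113  0.3153]
 [ 0.      0.      0.      1.    ]]
o [ 15.0894 224.1522] 1738.5 (0, 191, 36, 63) [ 0.4581 -0.0629]
o [ 53.8944 204.5971] 6678.0 (0, 165, 109, 95) [ 0.4816 -0.0517]
```

>>> servo_tool --pt "0.012 0 -0.0003 0 1" --pt "0.022 0 -0.0003 0 1" --pt "0.03 0 -0.0004 0 1" --pt "0.037 0 -0.0005 0 1" --pt "0.043 0 -0.0005 0 1" --pt "0.048 0 -0.0005 0 1" --pt "0.05 0 -0.0005 0 1" --pt "0.05 0 -0.0005 0 1"

```text
clock: 14.65
tcp_pos: [0.6239, -0.0728, 0.2657]
orientation: [-0.01, 1.559, -0.007]
contact_force: [0.7, 0.6, -2.6]
grip_width: 0.0543
```

The blue sleeve went down to the flange height with no resistance. I release it and back off.

>>> servo_tool --pt "0 0 0 0 -1" --pt "0 0 0 0 -1" --pt "0 0 0 0 -1" --pt "0 0 0 0 -1" --pt "-0.04 0 0 0 -1" --pt "-0.09 0 0 0 -1" --pt "-0.11 0 0 0 -1" --pt "-0.11 0 0 0 -1"

```text
clock: 15.45
tcp_pos: [0.6237, -0.0713, 0.3799]
orientation: [-0.011, 1.551, -0.007]
contact_force: [0.2, -0.5, -1.2]
grip_width: 0.085
```

>>> servo_tool --pt "0 0.01 -0.04 0 -1" --pt "0 0.02 -0.08 0 -1" --pt "0 0.02 -0.12 0 -1" --pt "0.02 0.02 -0.155 0 -1" --pt "0.06 0.02 -0.157 0 -1" --pt "0.085 0.02 -0.157 0 -1" --pt "0.085 0.02 -0.157 0 -1" --pt "0.085 0.02 -0.157 0 -1"

```text
clock: 16.25
tcp_pos: [0.4683, -0.0525, 0.2915]
orientation: [-0.01, 1.553, -0.007]
contact_force: [0.1, 0.5, -0.3]
grip_width: 0.085
```

```bash
python3 - <<'E'
from h import *
np.set_printoptions(precision=4,suppress=True)
T=pose(); print(T); im=snap('wrist','w8'); K,C=cam('wrist',T)
rims(im,'orange',K,C,.08,170)
t=snap('top','top4'); K,C=cam('top')
for c in('blue','orange','red'):
  for b in blobs(t,c,(230,160,520,320)): print(c,b[0],b[1],b[2],ray(K,C,b[0],.06)[:2],ray(K,C,b[0],.125)[:2])
cv2.imwrite('pics/combo1.png',np.hstack([im[:,:,::-1][::2,::2],t[130:370,220:540,::-1]]))
E
```

```text
[[ 0.0181 -0.0024  0.9998  0.4683]
 [-0.0109  0.9999  0.0026 -0.0525]
 [-0.9998 -0.0109  0.0181  0.2915]
 [ 0.      0.      0.      1.    ]]
orange [562.3 473.6] [10.8 37.5] [ 0.6084 -0.1741] d 0.007730024169647638
orange [306.1 274.5] [67.8 73.8] [ 0.4672 -0.0551] d 0.031688315278779196
orange [306.8 274.7] [85.  92.1] [ 0.4676 -0.0552] d 0.03968865673263302
orange [622.3 111.4] [136.6 169.5] [0.6005 0.0178] d 0.0732998907456512
blue [294.4661 280.3507] 499.5 (282, 268, 26, 26) [0.445  0.0584] [0.438  0.0551]
blue [271.1133 205.5845] 782.5 (255, 190, 33, 32) [0.6083 0.1092] [0.5931 0.1034]
blue [357.0671 187.7263] 514.0 (344, 175, 27, 26) [ 0.6466 -0.0779] [ 0.6294 -0.0743]
orange [313.1046 201.548 ] 781.0 (297, 186, 33, 32) [0.6165 0.018 ] [0.6009 0.0168]
orange [397.0827 193.3397] 784.0 (381, 178, 33, 32) [ 0.6332 -0.1646] [ 0.6168 -0.1566]
red [481.0801 275.8724] 530.5 (468, 263, 27, 27) [ 0.4518 -0.3374] [ 0.4445 -0.3206]
```

View pics/combo1.png

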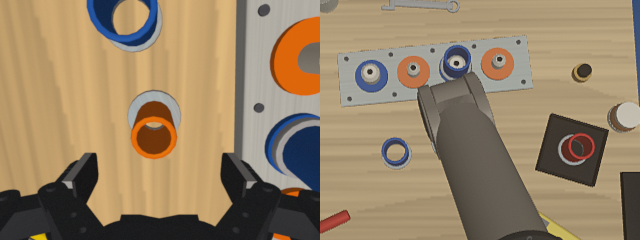

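Blue B sits on wide2 and the dummy stands in the tray at (0.452,-0.336). The orange rim centre at (307,275) gives (0.4676,-0.0552), so I grasp it.

>>> servo_tool --pt "0.03 0 -0.005 0 -1" --pt "0.06 0 -0.005 0 -1" --pt "0.08 0 -0.005 0 -1" --pt "0.086 0 -0.005 0 -1" --pt "0.086 0 -0.005 0 1" --pt "0.086 0 -0.005 0 1" --pt "0.086 0 -0.005 0 1" --pt "0.086 0 -0.005 0 1"

```text
clock: 17.15
tcp_pos: [0.4662, -0.0534, 0.2082]
orientation: [-0.011, 1.548, -0.008]
contact_force: [-2.9, -0.0, 11.0]
grip_width: 0.0433
```

>>> servo_tool --pt "-0.03 0 0 0 1" --pt "-0.07 0 0 0 1" --pt "-0.12 0 0 0 1" --pt "-0.165 0 0 0 1" --pt "-0.165 0.02 0.045 0 1" --pt "-0.165 0.04 0.09 0 1" --pt "-0.165 0.06 0.13 0 1" --pt "-0.165 0.073 0.15 0 1"

```text
clock: 17.95
tcp_pos: [0.6147, 0.0234, 0.3766]
orientation: [-0.01, 1.546, -0.007]
contact_force: [-2.0, -0.0, -2.6]
grip_width: 0.043
```

>>> servo_tool --pt "0 0 0 0 1" --pt "0 0 0 0 1" --pt "0 0 0 0 1"

```text
clock: 18.25
tcp_pos: [0.6137, 0.0225, 0.3766]
orientation: [-0.011, 1.547, -0.008]
contact_force: [1.1, 0.2, -2.6]
grip_width: 0.0435
```

```bash
python3 - <<'E'
from h import *
np.set_printoptions(precision=4,suppress=True)
T=pose(); print(T); im=snap('wrist','w9')
E
```

```text
[[ 0.0241 -0.0014  0.9997  0.6137]
 [-0.0119  0.9999  0.0017  0.0225]
 [-0.9996 -0.0119  0.0241  0.3766]
 [ 0.      0.      0.      1.    ]]
```

View pics/w9.png

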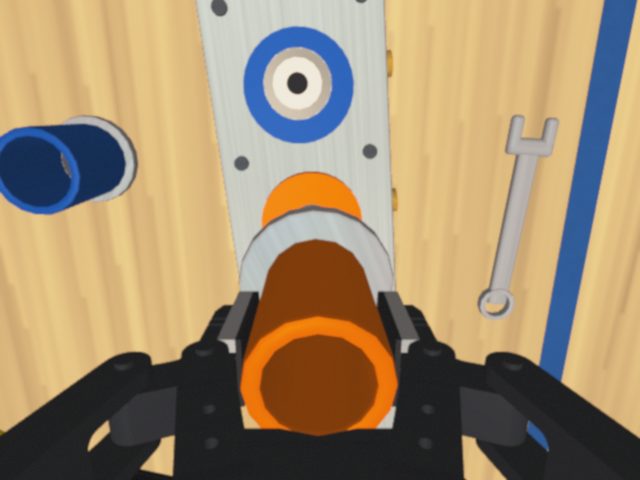

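```bash
python3 - <<'E'
from h import *
np.set_printoptions(precision=4,suppress=True)
T=pose(); K,C=cam('wrist',T); print(T[:3,3])
Tc=np.array(camera_params('wrist')['T_tool_cam'])
def tool(uv,x):
    d=Tc[:3,:3]@np.linalg.solve(K,[uv[0],uv[1],1.]); return Tc[:3,3]+d*(x-Tc[0,3])/d[0]
print('rim in tool',tool((319,377),.128), 'blue before',tool((318,388),.128))
print('wide1',ray(K,C,(298.5,84.5),.058),ray(K,C,(297,83),.094))
E
```

```text
[0.6137 0.0223 0.3766]
rim in tool [0.128  0.0026 0.0008] blue before [ 0.128  -0.0008  0.0006]
wide1 [0.6093 0.1089 0.058 ] [0.6092 0.1076 0.094 ]
```

>>> servo_tool --pt "0 -0.0026 -0.0033 0 1" --pt "0.03 -0.0026 -0.0033 0 1" --pt "0.055 -0.0026 -0.0033 0 1" --pt "0.06 -0.0026 -0.0033 0 1" --pt "0.06 -0.0026 -0.0033 0 1"

```text
clock: 18.8
tcp_pos: [0.6113, 0.0183, 0.3162]
orientation: [-0.01, 1.548, -0.009]
contact_force: [2.0, 0.9, -1.5]
grip_width: 0.0433
```

>>> servo_tool --pt "0.012 0 0 0 1" --pt "0.022 0 0 0 1" --pt "0.03 0 0 0 1" --pt "0.037 0 0 0 1" --pt "0.043 0 0 0 1" --pt "0.048 0 0 0 1" --pt "0.05 0 0 0 1" --pt "0.05 0 0 0 1"

```text
clock: 19.6
tcp_pos: [0.6124, 0.0178, 0.2665]
orientation: [-0.01, 1.549, -0.009]
contact_force: [-1.0, -0.5, -0.6]
grip_width: 0.043
```

>>> servo_tool --pt "0 0 0 0 -1" --pt "0 0 0 0 -1" --pt "0 0 0 0 -1" --pt "0 0 0 0 -1" --pt "-0.04 0 0 0 -1" --pt "-0.09 0 0 0 -1" --pt "-0.11 0 0 0 -1" --pt "-0.11 0 0 0 -1"

```text
clock: 20.4
tcp_pos: [0.611, 0.0198, 0.3806]
orientation: [-0.01, 1.541, -0.009]
contact_force: [-0.2, -0.2, 0.5]
grip_width: 0.0856
```

>>> servo_tool --pt "0 0.01 -0.04 0 -1" --pt "0 0.02 -0.08 0 -1" --pt "0 0.03 -0.12 0 -1" --pt "0.02 0.038 -0.155 0 -1" --pt "0.06 0.038 -0.163 0 -1" --pt "0.08 0.038 -0.163 0 -1" --pt "0.08 0.038 -0.163 0 -1" --pt "0.08 0.038 -0.163 0 -1"

```text
clock: 21.2
tcp_pos: [0.4505, 0.0567, 0.2952]
orientation: [-0.01, 1.542, -0.009]
contact_force: [0.7, 0.3, 0.4]
grip_width: 0.0852
```

```bash
python3 - <<'E'
from h import *
np.set_printoptions(precision=4,suppress=True)
T=pose(); print(T); im=snap('wrist','w10'); K,C=cam('wrist',T)
rims(im,'blue',K,C,.08,130)
t=snap('top','top5'); K,C=cam('top')
for c in('blue','orange'):
  for b in blobs(t,c,(230,160,430,320)): print(c,b[0],b[1],b[2],ray(K,C,b[0],.06)[:2],ray(K,C,b[0],.125)[:2])
cv2.imwrite('pics/combo2.png',np.hstack([im[:,:,::-1][::2,::2],t[130:370,220:540,::-1]]))
E
```

```text
[[ 0.0283 -0.0005  0.9996  0.4505]
 [-0.0119  0.9999  0.0009  0.0567]
 [-0.9995 -0.0119  0.0283  0.2952]
 [ 0.      0.      0.      1.    ]]
blue [288.4 265.1] [107.  114.7] [0.4433 0.0573] d 0.050609114043406636
blue [621.5 147.5] [127.8 159.4] [0.5917 0.1113] d 0.07120409354379
blue [270.972  205.4649] 773.0 (255, 190, 33, 32) [0.6086 0.1095] [0.5934 0.1037]
blue [357.1073 187.6725] 511.0 (344, 175, 27, 26) [ 0.6467 -0.078 ] [ 0.6296 -0.0744]
orange [313.6717 195.3421] 397.0 (303, 183, 21, 27) [0.6304 0.0167] [0.614  0.0156]
orange [397.0827 193.3397] 784.0 (381, 178, 33, 32) [ 0.6332 -0.1646] [ 0.6168 -0.1566]
```

View pics/combo2.png

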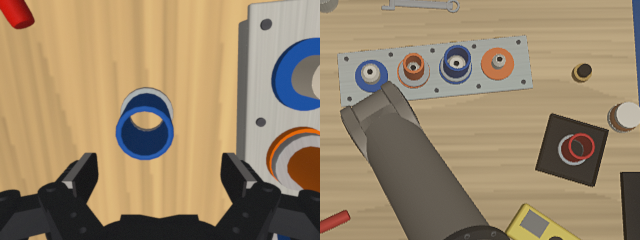

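Orange sits on thin1. Blue A's rim is at (288,265), which gives (0.444,0.0577), so I grasp it.

>>> servo_tool --pt "0.02 0.0038 -0.0134 0 -1" --pt "0.05 0.0038 -0.0134 0 -1" --pt "0.08 0.0038 -0.0134 0 -1" --pt "0.087 0.0038 -0.0134 0 -1" --pt "0.087 0.0038 -0.0134 0 1" --pt "0.087 0.0038 -0.0134 0 1" --pt "0.087 0.0038 -0.0134 0 1" --pt "0.087 0.0038 -0.0134 0 1"

```text
clock: 22.1
tcp_pos: [0.441, 0.0599, 0.2107]
orientation: [-0.01, 1.537, -0.009]
contact_force: [-2.2, 1.1, 6.7]
grip_width: 0.0547
```

>>> servo_tool --pt "-0.03 0 0 0 1" --pt "-0.07 0 0 0 1" --pt "-0.12 0 0 0 1" --pt "-0.165 0 0 0 1" --pt "-0.165 0.015 0.045 0 1" --pt "-0.165 0.03 0.09 0 1" --pt "-0.165 0.045 0.13 0 1" --pt "-0.165 0.052 0.16 0 1"

```text
clock: 22.9
tcp_pos: [0.5972, 0.1151, 0.3823]
orientation: [-0.008, 1.534, -0.008]
contact_force: [0.6, -0.8, -1.7]
grip_width: 0.0544
```

>>> servo_tool --pt "0 0 0 0 1" --pt "0 0 0 0 1" --pt "0 0 0 0 1"

```text
clock: 23.2
tcp_pos: [0.5962, 0.1148, 0.3828]
orientation: [-0.009, 1.535, -0.008]
contact_force: [0.7, 0.2, -1.2]
grip_width: 0.0541
```

```bash
python3 - <<'E'
from h import *
np.set_printoptions(precision=4,suppress=True)
T=pose(); print(T); im=snap('wrist','w11')
E
```

```text
[[ 0.0362 -0.0005  0.9993  0.5962]
 [-0.0109  0.9999  0.0009  0.1148]
 [-0.9993 -0.0109  0.0362  0.3828]
 [ 0.      0.      0.      1.    ]]
```

View pics/w11.png

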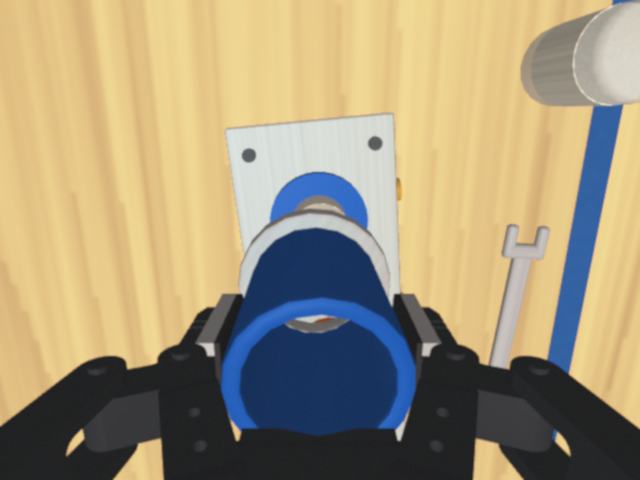

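>>> servo_tool --pt "0 -0.0022 0.0031 0 1" --pt "0.03 -0.0022 0.0031 0 1" --pt "0.055 -0.0022 0.0031 0 1" --pt "0.06 -0.0022 0.0031 0 1" --pt "0.06 -0.0022 0.0031 0 1" --pt "0.06 -0.0022 0.0031 0 1"

```text
clock: 23.85
tcp_pos: [0.6017, 0.112, 0.3243]
orientation: [-0.009, 1.533, -0.008]
contact_force: [0.6, -0.3, -1.0]
grip_width: 0.0549
```

>>> servo_tool --pt "0.012 0 0.0005 0 1" --pt "0.022 0 0.0005 0 1" --pt "0.032 0 0 0 1" --pt "0.041 0 -0.0005 0 1" --pt "0.048 0 -0.0005 0 1" --pt "0.053 0 -0.0005 0 1" --pt "0.0555 0 -0.0005 0 1" --pt "0.0555 0 -0.0005 0 1"

```text
clock: 24.65
tcp_pos: [0.6034, 0.1116, 0.269]
orientation: [-0.009, 1.533, -0.008]
contact_force: [-0.0, -0.3, -1.8]
grip_width: 0.0542
```

>>> servo_tool --pt "0 0 0 0 -1" --pt "0 0 0 0 -1" --pt "0 0 0 0 -1" --pt "0 0 0 0 -1" --pt "-0.04 0 0 0 -1" --pt "-0.09 0 0 0 -1" --pt "-0.11 0 0 0 -1" --pt "-0.11 0 0 0 -1"

```text
clock: 25.45
tcp_pos: [0.6001, 0.1136, 0.3831]
orientation: [-0.008, 1.526, -0.007]
contact_force: [-0.8, 0.2, 0.6]
grip_width: 0.0853
```

>>> servo_tool --pt "0 0.04 -0.02 0 1" --pt "0 0.08 -0.04 0 1" --pt "0 0.12 -0.06 0 1" --pt "0 0.16 -0.075 0 1" --pt "0 0.2 -0.085 0 1" --pt "0 0.225 -0.09 0 1" --pt "0 0.225 -0.09 0 1"

```text
clock: 26.15
tcp_pos: [0.5074, 0.3428, 0.3759]
orientation: [-0.012, 1.528, 0.001]
contact_force: [-0.0, 0.4, -0.5]
grip_width: 0.0001
```

```bash
python3 - <<'E'
from h import *
np.set_printoptions(precision=4,suppress=True)
T=pose(); print(T)
t=snap('top','top6'); s=snap('side','side6'); K,C=cam('top')
for c in('blue','orange','red','green'):
  for b in blobs(t,c,(130,160,520,320)): print(c,b[0],b[1],b[2],ray(K,C,b[0],.05)[:2],ray(K,C,b[0],.125)[:2])
a=cv2.resize(t[140:330,140:540,::-1],(800,380),interpolation=cv2.INTER_CUBIC)
cv2.imwrite('pics/combo3.png',np.vstack([a,cv2.resize(s[180:290,190:470,::-1],(560,220))[:, :].copy() if 0 else cv2.copyMakeBorder(cv2.resize(s[180:290,190:470,::-1],(560,220)),0,0,0,240,cv2.BORDER_CONSTANT)]))
E
```

```text
[[ 0.043  -0.0077  0.999   0.5074]
 [-0.0068  0.9999  0.008   0.3428]
 [-0.9991 -0.0072  0.0429  0.3759]
 [ 0.      0.      0.      1.    ]]
blue [268.0548 196.2671] 511.0 (255, 184, 27, 26) [0.6317 0.117 ] [0.6129 0.1099]
blue [160.2624 197.1428] 951.5 (144, 178, 36, 38) [0.6317 0.3543] [0.613  0.3335]
blue [357.0992 187.6813] 511.0 (344, 175, 27, 26) [ 0.6493 -0.0786] [ 0.6295 -0.0743]
orange [313.6818 195.3178] 396.0 (303, 183, 21, 27) [0.6329 0.0168] [0.6141 0.0155]
orange [397.0632 193.3278] 783.0 (381, 178, 33, 32) [ 0.6358 -0.1658] [ 0.6168 -0.1565]
red [481.0874 275.8629] 530.0 (468, 263, 27, 27) [ 0.453 -0.34 ] [ 0.4446 -0.3206]
```

View pics/combo3.png

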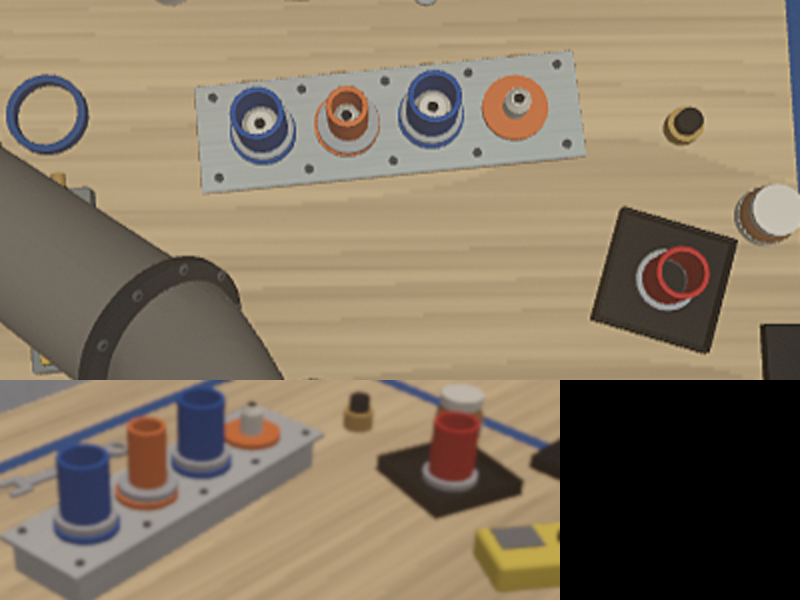

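All three sleeves stand flush on their flanges. Blue A's rim pixel (268,196) matches the dummy's original home position, and the dummy is upright in the tray. Now I push the green pad.

>>> servo_tool --pt "0.04 -0.003 0 0 1" --pt "0.08 -0.003 0 0 1" --pt "0.105 -0.003 0 0 1" --pt "0.117 -0.003 0 0 1" --pt "0.127 -0.003 0 0 1" --pt "0.137 -0.003 0 0 1" --pt "0.147 -0.003 0 0 1" --pt "0.147 -0.003 0 0 1"

```text
clock: 27.05
tcp_pos: [0.5165, 0.3338, 0.2283]
orientation: [-0.01, 1.527, -0.007]
contact_force: [-0.1, -0.6, 0.6]
grip_width: -0.0003
```

>>> servo_tool --pt "-0.04 0 0 0 1" --pt "-0.08 0 0 0 1" --pt "-0.12 0 0 0 1" --pt "-0.15 0 0 0 1" --pt "-0.17 -0.05 0 0 1" --pt "-0.18 -0.1 0 0 1" --pt "-0.18 -0.15 0 0 1" --pt "-0.18 -0.15 0 0 1"

```text
clock: 27.85
tcp_pos: [0.5097, 0.179, 0.4103]
orientation: [-0.006, 1.526, -0.018]
contact_force: [0.2, 0.3, -0.5]
grip_width: 0.0
```

```bash
python3 - <<'E'
from h import *
np.set_printoptions(precision=4,suppress=True)
print(get_obs()['tcp_pos'])
t=snap('top','top7'); s=snap('side','side7'); K,C=cam('top')
for c in('blue','orange','red','green','yellow'):
  for b in blobs(t,c,(130,160,520,330)): print(c,b[0],b[1],b[2])
cv2.imwrite('pics/f.png',np.hstack([t[140:340,90:490,::-1],s[180:380,80:480,::-1]]))
E
```

```text
[0.5097 0.179  0.4103]
blue [267.9929 196.3495] 515.5 (255, 184, 27, 26)
blue [357.0992 187.6813] 511.0 (344, 175, 27, 26)
orange [313.6818 195.3178] 396.0 (303, 183, 21, 27)
orange [397.0592 193.3206] 782.5 (381, 178, 33, 32)
red [481.1118 275.8473] 530.5 (468, 263, 27, 27)
green [164.2606 248.2911] 284.0 (156, 238, 21, 20)
```

View pics/f.png

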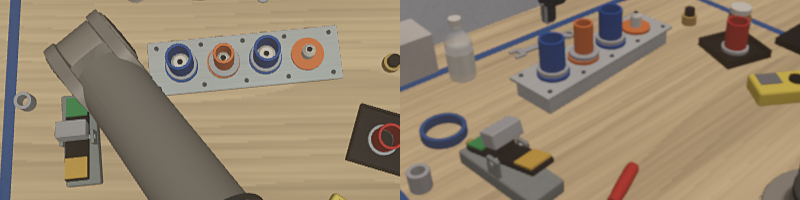

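The green end is down, the sleeves have not moved, and the arm touches nothing. I hand the job in.

```bash
python3 -c "
from bench import *
print(hand_in())"
```

```text
the job is handed in; nothing more can be done
None
```

I did the steps in the order given and handed the job in at about 28 s on the robot's clock. The hand-in reports no verdict.

- **Vent:** I pushed the rocker over so its yellow end was down while the dummy was still on its port.
- **Dummy:** I lifted it off the manifold and stood it in the tray. It is upright, about 8 mm from the tray centre.
- **Sleeves:** Three were on the bench, two blue and one orange. The blue ones are on the two wide ports and the orange one is on the first thin port. The second thin port is empty.
- **Air on:** I pushed the rocker back over so its green end is down.

My last top and side pictures show every sleeve flush on its flange, the dummy upright in the tray, the green end down and the arm clear of everything. The sleeve and dummy positions were unchanged from the pictures before the last push. The tape, coupling, fitting and jar look unmoved; I only checked those by eye.

- **Tool tilt:** The tool drifted to about 2.5° off vertical over the moves. The insertions met no resistance, but I did not measure each sleeve's final angle.
- **Rim sizes:** The blue sleeve rims measured about 5–10% small in the wrist pictures. The centres agreed between cameras to about 2 mm.

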